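# Slide the blue-ended slide carrier out over the edge of its drying stand

### The arm

A 6-joint arm with a two-finger parallel gripper is mounted at the origin on a cart in front of the work surface, level with it; the furniture and walls round the work are solid. World frame = base frame: x ahead of the robot, y to its left, z up, the work surface at z = 0. Lengths are in mm, angles in rad, forces in N, time in s.
With the tool pointing down it reaches from about 375 to 900 mm from the base axis. Payload 3.1 kg.
Tool frame: the origin (TCP) lies midway between the tips of the shut fingers; the grasp point (between the pads) lies 19 mm behind it (bot.pinch_z is the distance from the TCP to the grasp point, in mm); z points along the fingers, y is the line along which they close (so a half turn about z gives the same grasp; the last joint's range is limited). The gripper opens to 85 mm and grips with 20 to 120 N. Pads are 22 mm wide; open, the fingers measure 114 mm over their backs; the gripper's body (76 mm by 85 mm) begins 54 mm behind the grasp point. The pads swing forward as they close: fully open they stand 13 mm farther back than shut.
Start: joints at [-1.484, 0.527, 1.433, -0, 1.181, -0.178], TCP at [164.2, -603.022, 231.31] pointing down, gripper open.
Joint ranges: [-3.08, 3.08], [-0.75, 2.2], [0.22, 2.44], [-1.43, 4.57], [0, 2.65], [-2.85, 2.85]. Speed limits (rad/s): [2.79, 2.79, 3.14, 3.14, 3.14, 3.14].

### API

Orientations are given as a unit quaternion [w, x, y, z].
In Python, from workcell import bot, cams, workorder gives the robot as it stands.
- The arm moves only by the shell command python3 -m handwheel 'ROWS' [FORCE]. ROWS is text: rows parted by semicolons, each of 7 numbers parted by spaces: the shift along the tool's x, y, z in mm, then the turn, a rotation vector about the tool's x, y, z in degrees, then the opening, from -1 (shut) to 1 (fully open). In form: x y z wx wy wz hand; .... A call has 1 to 5 rows; each row is the pose to reach, as a shift and turn from the pose commanded when the call began, along the tool's axes at that moment; what a row does not reach only later rows make up. A row lasts 1/8 s, in which the tool goes at most 62.5 mm and 10.7 degrees, less where a joint would pass 70% of its speed; a pose out of reach is approached as far as the arm can. A call with a gripper value outside its range is refused whole. The fingers move at their own pace and stop on an object; FORCE is the grip in N (left out, the last holds). Time passes only in rows, so rows that repeat a pose let the fingers close. It gives the time, the measured TCP pose, the force, the opening and the grip force at its end, in the units of the state.
- bot.state(): the state, without advancing time (a new reading comes with each control period).
- cams.snapshot(name): name is "scene" or "top" or "wrist"; returns a dict with "img" (480x640x3 uint8, blue, green, red), "intrinsics" (3x3 intrinsics, pixels), "eye" and "orientation" of the camera in the world; the wrist camera has in their place "T_tool_cam" (4x4, takes a point from camera to tool coordinates, whose origin is the TCP and whose axes are the flange's). Camera axes: x right, y down, z forward; pixel columns grow to the right and rows downward; lengths in mm; the calibration is good to about 2 mm. A picture is of the moment at which its call begins: read the wrist's pose just before it. There is no depth.
- workorder.sign_off(): hands the job in; it is judged then, once.
The state is a dict: "time_s": time; "joint_pos": joint angles; "joint_vel": joint speeds; "effort": joint torques, N m; "tcp_pos": TCP position; "tool_rot": TCP orientation; "force": force on the tool from outside, world axes, zero at the start; "ft_torque": the same for the moment, N m; "opening": opening from 0.0 (shut) to 1.0 (fully open); "finger_force": force on a finger pad.
Only numpy, scipy, OpenCV 4.12 (cv2) and the standard library are available. Lean on these libraries where they do the work, as an engineer would, in place of code of your own. Each camera call takes 0.05 s, during which the arm holds its last target. There are 200 camera calls.

### The job

Set the blue-ended slide carrier ready to be picked up: with the fingertips push it gently along the top of the drying stand, towards the stand's front edge, until exactly its blue end sticks out over that edge (the line between blue and white lies on the edge and all the white part still rests on the stand), square to the edge. Only push it, never squeeze or lift it, and leave the red-ended carrier, the petri dish and the dropper bottle where they are.

Things in the scene. Friction and masses are not known exactly. Their poses are not given: they have to be found in the camera images.
- stand: low drying stand, fixed: flat dark steel top plate 120 mm (x) by 200 mm (y), 8 mm thick, no rims, its top 35 mm above the worktop, on a grey plinth set in 10 to 14 mm all round. Origin under its centre at worktop height; its -x side is the front edge, facing roughly to the robot. It stands left of the analyser, turned 0 to 0.45 rad about z.
- stand_edge (a point): middle of the stand's front top edge (60 mm from the stand's centre along its -x, 35 mm up). Axes as the stand: y runs along the edge, -x points out over the worktop.
- blue_carrier: flat slide carrier loose on the stand, 80 mm long (x), 44 wide (y), 6 thick, about 50 g: 26 mm at its -x end are blue, the other 54 mm white with a glass slide (stained spot) clipped on top, under 1.5 mm proud. Origin at the centre of its underside; its rear (white) end face is 40 mm from it along +x. Starts wholly on the stand, blue end towards the front edge within 0.12 rad.
- blue_carrier_line (a point): middle of the line between blue and white, on the carrier's underside, 14 mm from the carrier's origin along its -x. This is what must come to the stand's front edge.
- red_carrier: bystander: a carrier of the same shape and size with a red end, on the same stand, 35 to 60 mm clear beside the blue-ended one; which of the two is on the left varies. Origin at the centre of its underside.
- petri_dish: bystander: clear round petri dish, 58 mm across, 12 mm high, on the worktop to the right of the stand. Origin at the centre of its underside.
- dropper_bottle: bystander: blue dropper bottle with a black cap, 33 mm across, 78 mm high, on the worktop to the left of the stand. Origin at the centre of its underside.
Mind the look-alikes: they are no part of the job. Leave any turquoise or yellow look-alike of the blue_carrier alone.

How it is judged (in metres and radians):
At the end, for the whole second after the job is handed in: The blue/white line (its middle) is within 5 mm of the stand's front edge, the carrier within 0.12 rad of square to it, flat and at rest on the stand; the red-ended carrier is within 10 mm, the petri dish and dropper bottle within 15 mm of where they were (x of blue_carrier_line in the frame of stand_edge between -0.005 and 0.005 m and y of blue_carrier_line in the frame of stand_edge between -0.085 and 0.085 m and z of blue_carrier_line in the frame of stand_edge between -0.002 and 0.002 m and angle between the x axis of blue_carrier and the x axis of stand, either way round below 0.12 rad and angle between blue_carrier's own z axis and vertical below 0.05 rad and linear speed of blue_carrier below 0.01 m/s and distance of red_carrier from where it was at the start of the episode below 0.01 m and distance of each of petri_dish, dropper_bottle from where it was at the start of the episode below 0.015 m); the robot touches nothing.
It fails at once if the blue-ended carrier is lifted (its middle more than 8 mm above the stand's top) or tipped by more than 0.25 rad (z of blue_carrier in the frame of stand_edge above 0.008 m or angle between blue_carrier's own z axis and vertical above 0.25 rad).
It fails at once if the blue-ended carrier is squeezed or pressed with more than 25 N (contact force between the fingers and blue_carrier above 25 N).
It fails at once if the red-ended carrier is pushed more than 10 mm (distance of red_carrier from where it was at the start of the episode above 0.01 m).
It fails at once if the petri dish or the dropper bottle is moved more than 15 mm (distance of any of petri_dish, dropper_bottle from where it was at the start of the episode above 0.015 m).
It also fails if it takes over 38 s, if anything falls off the work surface, if the arm or the gripper's body presses on something with over 40 N, if the wrist force passes 120 N, or if a joint passes its speed limit or range.

## Working session

There is one attempt and no reset: what is moved stays moved. The work goes in short steps, Python scripts to look and compute and a shell command to move; the robot and the scene stay as the last step left them, time stands still between calls to the robot, and variables do not carry over. Pictures are saved under pics/ and viewed, at most 10 in all, crops included, and the job is handed in when it is done.

```bash
ls; mkdir -p pics
python3 - <<'E'
from workcell import bot,cams
import cv2
s=bot.state();print(s['time_s'],s['tcp_pos'],s['tool_rot'],bot.pinch_z)
for n in('top','scene'):
    r=cams.snapshot(n);cv2.imwrite(f'pics/{n}0.png',r['img']);print(n,r['intrinsics'],r['eye'],r['orientation'])
E
```

```text
pics
0.0 [ 164.1342201  -602.30573898  230.32077475] [-1.10432281e-03  9.91181384e-01  1.32507520e-01  3.62907527e-05] 18.700000000000003
top [[459.06427717   0.         316.48550058]
 [  0.         459.06427717 243.72926573]
 [  0.           0.           1.        ]] [491.84271916 350.56329249 969.46490477] [ 0.009703   -0.70514853  0.70871642 -0.01981022]
scene [[464.21959297   0.         325.68609842]
 [  0.         464.21959297 238.0672474 ]
 [  0.           0.           1.        ]] [208.68425186 794.56917267 676.43237048] [ 0.10565532 -0.26729015  0.89552989 -0.33973393]
```

View pics/top0.png

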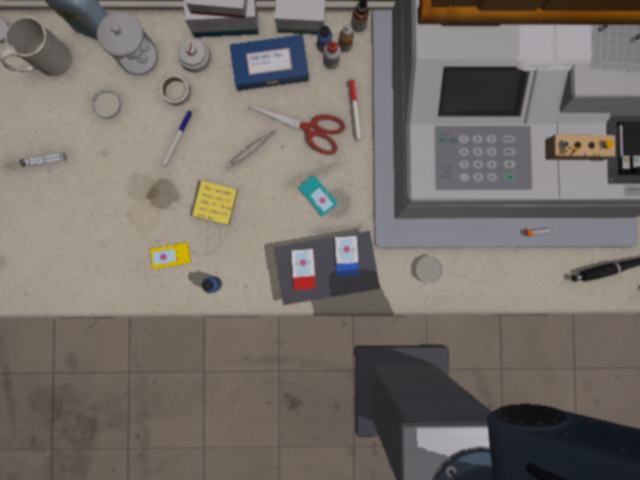

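View pics/scene0.png

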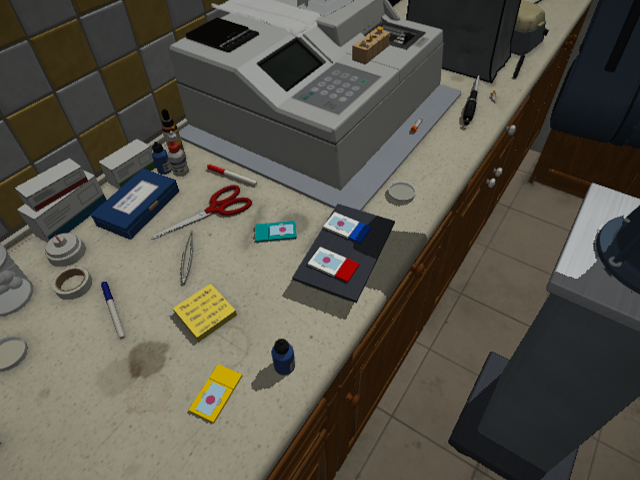

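The top view shows the stand around (322,268), with the red carrier at (303,268), the blue at (347,255), the dish at (428,268) and the bottle at (211,284). I'll enlarge it to read the corners.

```bash
python3 - <<'E'
import cv2
i=cv2.imread('pics/top0.png')[222:312,260:390]
cv2.imwrite('pics/top0c.png',cv2.resize(i,None,fx=6,fy=6,interpolation=cv2.INTER_CUBIC))
E
cat > h.py <<'E'
import numpy as np
from scipy.spatial.transform import Rotation as R
def Rq(q): return R.from_quat(q,scalar_first=True)
def campose(r,st=None):
    if 'eye' in r: return np.array(r['eye']),Rq(r['orientation']).as_matrix()
    T=np.array(r['T_tool_cam']); A=Rq(st['tool_rot']).as_matrix()
    return np.array(st['tcp_pos'])+A@T[:3,3],A@T[:3,:3]
def pix2w(uv,z,K,e,M):
    d=M@np.linalg.inv(K)@np.array([uv[0],uv[1],1.]); return e+d*(z-e[2])/d[2]
def w2pix(p,K,e,M):
    c=K@(M.T@(np.array(p)-e)); return c[:2]/c[2]
E
```

```text
(no output)
```

View pics/top0c.png

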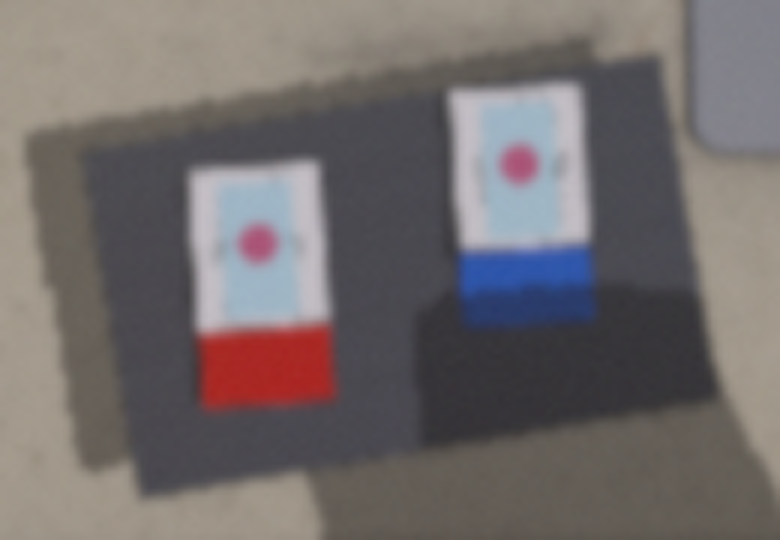

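Read from the crop:
- Stand corners: (85,150), (658,60), (715,400), (142,497).
- Blue carrier corners: (448,88), (582,83), (596,320), (463,325).
- Blue/white line: (461,250) to (593,247).

The carrier's rear is almost flush with the stand's rear edge.

```bash
cat > m.py <<'E'
from h import *
from workcell import bot,cams
r=cams.snapshot('top');e,M=campose(r);K=np.array(r['intrinsics'])
f=lambda u,v,z:pix2w(((u+.5)/6-.5+260,(v+.5)/6-.5+222),z,K,e,M)
S=np.array([f(*p,35) for p in[(85,150),(658,60),(715,400),(142,497)]])
B=np.array([f(*p,41) for p in[(448,88),(582,83),(596,320),(463,325),(461,250),(593,247)]])
Rd=np.array([f(*p,41) for p in[(188,167),(320,162),(336,402),(203,408)]])
print(S[:,:2].round(1));print(B[:,:2].round(1));print(Rd[:,:2].round(1))
n=np.linalg.norm
print('stand sizes',n(S[0]-S[1]),n(S[1]-S[2]),n(S[3]-S[2]),'car',n(B[0]-B[1]),n(B[1]-B[2]))
x=(S[0]+S[1]-S[2]-S[3]);y=S[0]+S[3]-S[1]-S[2]
a=np.arctan2(x[1],x[0]);a2=np.arctan2(-y[0],y[1]);th=(a*120+a2*200)/320
b=B[0]+B[1]-B[2]-B[3];print('stand ang',a,a2,th,'carrier',np.arctan2(b[1],b[0]))
c=S.mean(0);ed=c[:2]-60*np.array([np.cos(th),np.sin(th)]);print('centre',c,'edge',ed)
Q=np.array([[np.cos(th),np.sin(th)],[-np.sin(th),np.cos(th)]])
for nme,P in(('blue',B),('red',Rd)):print(nme,((P[:,:2]-ed)@Q.T).round(1).tolist())
print('line mid',Q@(B[4:6].mean(0)[:2]-ed))
print(bot.state()['time_s'], K@M.T@(c-e))
E
python3 m.py
```

```text
[[525.4 424.1]
 [555.2 229.1]
 [439.6 211. ]
 [408.2 405. ]]
[[545.6 301.1]
 [547.1 255.7]
 [467.1 251.7]
 [465.7 296.6]
 [490.9 297.1]
 [491.7 252.5]]
[[519.3 388.9]
 [520.8 344.5]
 [440.1 339.5]
 [438.4 384.2]]
stand sizes 197.17988589590104 116.94717345527184 196.59707420203526 car 45.36924514703227 80.09439009441778
stand ang 0.1585345455551902 0.15594488769406972 0.1569160093919899 carrier 0.053100624663743004
centre [482.11281356 317.30923772  35.        ] edge [422.84997814 307.93286648]
blue [[120.2, -25.9], [114.5, -71.0], [34.9, -62.4], [40.5, -17.9], [65.5, -21.3], [59.3, -65.5]]
red [[108.0, 64.9], [102.4, 20.8], [22.0, 28.5], [27.2, 72.9]]
line mid [ 62.40987479 -43.4096315 ]
0.15 [304682.71246395 249858.65161604    933.62855063]
```

```bash
cat > g.py <<'E'
from h import *
from workcell import bot
import sys
# usage: g.py x y z [yaw] in the world: shift/turn in tool axes
t=np.array([float(v) for v in sys.argv[1:4]]);yaw=float(sys.argv[4]) if len(sys.argv)>4 else .157
s=bot.state();A=Rq(s['tool_rot'])
W=R.from_euler('z',yaw)*R.from_euler('x',np.pi)
print(s['time_s'],np.round(s['tcp_pos'],1),'F',np.round(s['force'],1),'op',round(s['opening'],3),'ff',np.round(s['finger_force'],1))
print('shift',A.inv().apply(t-s['tcp_pos']).round(1),'turn',np.degrees((A.inv()*W).as_rotvec()).round(2))
E
for p in "400 -100 231" "420 280 231"; do python3 g.py $p; done
```

```text
0.15 [ 164.1 -602.5  230.5] F [ 1.3 -0.1  0.2] op 0.999 ff 0.0
shift [ 3.596e+02 -4.229e+02  3.000e-01] turn [-0.1  -0.01  6.23]
0.15 [ 164.1 -602.5  230.5] F [ 1.3 -0.1  0.2] op 0.999 ff 0.0
shift [ 478.7 -784.3    1. ] turn [-0.1  -0.01  6.23]
```

```bash
python3 -m handwheel '360 -423 0 0 0 6.2 -0.7;360 -423 0 0 0 6.2 -0.7;360 -423 0 0 0 6.2 -0.7;360 -423 0 0 0 6.2 -0.7;360 -423 0 0 0 6.2 -0.7'; python3 -m handwheel '0 0 0 0 0 0 -0.7;0 0 0 0 0 0 -0.7'; python3 g.py 420 280 231
```

```text
time_s: 0.78
tcp_pos: [297.6, -318.3, 231.3]
tool_rot: [0.0, 0.997, 0.078, 0.0]
force: [0.8, -0.5, 0.6]
opening: 0.151
finger_force: 0.0
time_s: 1.02
tcp_pos: [297.5, -320.7, 231.6]
tool_rot: [0.001, 0.997, 0.079, 0.0]
force: [0.3, -0.9, 0.2]
opening: 0.148
finger_force: 0.0
1.025 [ 297.5 -320.7  231.6] F [ 0.3 -0.9  0.2] op 0.148 ff 0.0
shift [ 2.159e+02 -5.738e+02 -3.000e-01] turn [ 0.09 -0.01  0.1 ]
```

```bash
python3 -m handwheel '216 -574 0 0 0 0 -0.7;216 -574 0 0 0 0 -0.7;216 -574 0 0 0 0 -0.7;216 -574 0 0 0 0 -0.7;216 -574 0 0 0 0 -0.7' | sed -n 2p;  python3 g.py 420 280 231
```

```text
tcp_pos: [361.6, -14.1, 231.7]
1.65 [361.6 -14.1 231.7] F [ 1.  -1.3 -0.4] op 0.155 ff 0.0
shift [ 102.8 -281.7    0.5] turn [ 0.08 -0.12 -0.17]
```

```bash
python3 -m handwheel '103 -282 0 0 0 0 -0.7;103 -282 0 0 0 0 -0.7;103 -282 0 0 0 0 -0.7;103 -282 0 0 0 0 -0.7;103 -282 0 0 0 0 -0.7' | sed -n 2p;  python3 -m handwheel '0 0 0 0 0 0 -0.7;0 0 0 0 0 0 -0.7' | sed -n 2p; python3 g.py 500 280 160; python3 -c "
from h import *
from workcell import bot,cams
import cv2
s=bot.state();r=cams.snapshot('wrist');cv2.imwrite('pics/w1.png',r['img']);np.savez('w1.npz',K=r['intrinsics'],T=r['T_tool_cam'],p=s['tcp_pos'],q=s['tool_rot']);print(r['intrinsics'],r['T_tool_cam'])
"
```

```text
tcp_pos: [419.8, 282.3, 231.3]
tcp_pos: [418.0, 279.5, 230.8]
2.525 [418.  279.5 230.8] F [ 0.  -0.  -0.9] op 0.147 ff 0.0
shift [81.2 12.2 70.7] turn [ 0.05  0.06 -0.03]
[[330.73806953   0.         319.78853008]
 [  0.         330.73806953 242.50110793]
 [  0.           0.           1.        ]] [[ 6.35940505e-04 -9.66125797e-01 -2.58070804e-01  6.51542822e+01]
 [ 9.99999750e-01  5.35024268e-04  4.61267207e-04  1.15156968e+00]
 [-3.07568005e-04 -2.58071033e-01  9.66125896e-01 -1.42996542e+02]
 [ 0.00000000e+00  0.00000000e+00  0.00000000e+00  1.00000000e+00]]
```

View pics/w1.png

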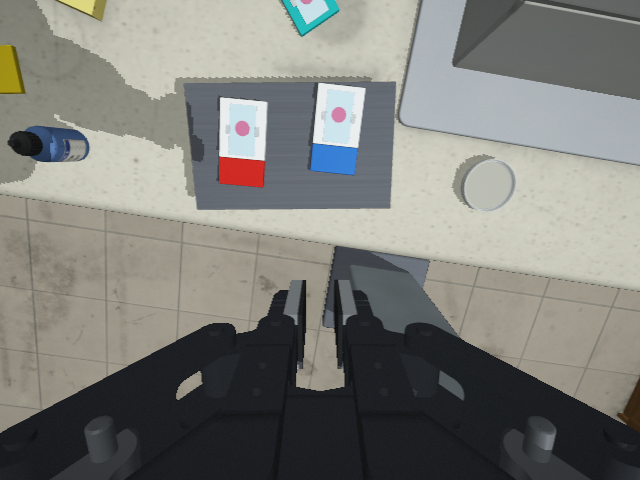

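The wrist view shows the stand corners at (184,84), (396,82), (391,207) and (197,209). The blue line runs from (312,145) to (359,149), and the rear corners are at (318,83) and (366,87). I'll cross-check these against the top view.

```bash
cat > w.py <<'E'
from h import *
import sys,json
d=np.load(sys.argv[1]);K=d['K'];e,M=campose({'T_tool_cam':d['T']},{'tcp_pos':d['p'],'tool_rot':d['q']})
th=.157;ed=np.array([422.85,307.93]);Q=np.array([[np.cos(th),np.sin(th)],[-np.sin(th),np.cos(th)]])
for z,pts in json.loads(sys.argv[2]):
    for p in pts:
        w=pix2w(p,z,K,e,M);print(z,p,w[:2].round(1),'edge frame',(Q@(w[:2]-ed)).round(1))
E
python3 w.py w1.npz '[[35,[[184,84],[396,82],[391,207],[197,209]]],[41,[[318,83],[366,87],[355,175],[310,170],[312,145],[359,149]]]]'
```

```text
35 [184, 84] [525.3 424.1] edge frame [119.3  98.7]
35 [396, 82] [558.1 227.8] edge frame [ 121.1 -100.3]
35 [391, 207] [441.8 207.4] edge frame [   3.  -102.2]
35 [197, 209] [408.5 404.8] edge frame [ 1.  97.9]
41 [318, 83] [544.7 299.8] edge frame [119.1 -27.1]
41 [366, 87] [548.3 255.4] edge frame [115.7 -71.5]
41 [355, 175] [468.1 250.7] edge frame [ 35.8 -63.6]
41 [310, 170] [466.  295.4] edge frame [ 40.6 -19.2]
41 [312, 145] [489.6 297. ] edge frame [ 64.2 -21.3]
41 [359, 149] [493.1 251.5] edge frame [ 60.5 -66.8]
```

```bash
python3 g.py 583 287 100
```

```text
2.575 [417.7 279.1 230.9] F [ 0.4 -0.3  0.2] op 0.151 ff 0.0
shift [164.7  17.7 130.7] turn [ 0.04  0.07 -0.08]
```

```bash
python3 -m handwheel '55 6 0 0 0 0 -0.7;110 12 0 0 0 0 -0.7;165 18 30 0 0 0 -0.7;165 18 85 0 0 0 -0.7;165 18 130 0 0 0 -0.7' | sed -n 2,4p;  python3 -m handwheel '0 0 0 0 0 0 -0.7;0 0 0 0 0 0 -0.7;0 0 0 0 0 0 -0.7' | sed -n 2,4p; python3 g.py 583 287 38
```

```text
tcp_pos: [583.8, 285.7, 99.3]
tool_rot: [0.0, 0.997, 0.077, -0.001]
force: [0.0, -0.2, -0.2]
tcp_pos: [585.0, 288.8, 104.2]
tool_rot: [-0.001, 0.997, 0.078, 0.003]
force: [0.5, 0.4, -0.7]
3.575 [585.  288.8 104.2] F [ 0.5  0.4 -0.7] op 0.151 ff 0.0
shift [-2.6  1.5 66.2] turn [-0.04 -0.3   0.  ]
```

```bash
python3 -m handwheel '0 0 0 0 0 0 -0.7' | sed -n 2,4p;python3 -m handwheel '0 0 0 0 0 0 -0.7' | sed -n 2,4p;python3 -m handwheel '0 0 0 0 0 0 -0.7' | sed -n 2,4p; python3 g.py 583 287 38
```

```text
tcp_pos: [584.2, 289.1, 103.6]
tool_rot: [-0.0, 0.997, 0.079, 0.002]
force: [0.3, -1.0, -0.1]
tcp_pos: [583.5, 289.0, 102.5]
tool_rot: [-0.0, 0.997, 0.079, 0.001]
force: [0.0, -0.1, -0.7]
tcp_pos: [583.2, 288.9, 101.8]
tool_rot: [-0.0, 0.997, 0.079, 0.0]
force: [0.0, 1.1, 0.2]
3.95 [583.2 288.9 101.8] F [0.  1.1 0.2] op 0.147 ff 0.0
shift [-0.6  1.8 63.8] turn [-0.01 -0.04  0.05]
```

```bash
python3 -m handwheel '0 1.5 15 0 0 0 -0.7;0 1.5 30 0 0 0 -0.7;0 1.5 45 0 0 0 -0.7;0 1.5 52 0 0 0 -0.7;0 1.5 52 0 0 0 -0.7' | sed -n 2,4p;python3 -m handwheel '0 0 0 0 0 0 -0.7;0 0 0 0 0 0 -0.7;0 0 0 0 0 0 -0.7;0 0 0 0 0 0 -0.7;0 0 0 0 0 0 -0.7' | sed -n 2,4p; python3 -m handwheel '0 0 0 0 0 0 -0.7;0 0 0 0 0 0 -0.7;0 0 0 0 0 0 -0.7' | sed -n 2,4p; python3 g.py 583 287 38
```

```text
tcp_pos: [582.9, 287.0, 48.2]
tool_rot: [0.0, 0.997, 0.079, -0.001]
force: [0.4, -0.2, 0.5]
tcp_pos: [583.4, 287.2, 49.5]
tool_rot: [-0.0, 0.997, 0.079, 0.0]
force: [0.6, 0.1, -0.4]
tcp_pos: [583.4, 287.2, 49.3]
tool_rot: [-0.0, 0.997, 0.079, -0.0]
force: [-0.3, -1.1, 0.3]
5.575 [583.4 287.2  49.3] F [-0.3 -1.1  0.3] op 0.153 ff 0.0
shift [-0.4  0.2 11.3] turn [-0.    0.    0.03]
```

```bash
python3 -m handwheel '0 0 5 0 0 0 -0.7;0 0 11 0 0 0 -0.7;0 0 11 0 0 0 -0.7;-5 0 11 0 0 0 -0.7;-10 0 11 0 0 0 -0.7' | sed -n 2,4p;python3 -m handwheel '-3 0 0 0 0 0 -0.7;-6 0 0 0 0 0 -0.7;-9 0 0 0 0 0 -0.7;-9 0 0 0 0 0 -0.7;-9 0 0 0 0 0 -0.7' | sed -n 2,4p; python3 g.py 583 287 38
python3 -c "
from h import *
from workcell import cams
import cv2
r=cams.snapshot('scene');cv2.imwrite('pics/s1.png',cv2.resize(r['img'][170:320,260:460],None,fx=4,fy=4,interpolation=cv2.INTER_CUBIC))"
```

```text
tcp_pos: [573.1, 285.6, 38.4]
tool_rot: [0.0, 0.997, 0.079, -0.0]
force: [0.0, 0.0, -0.7]
tcp_pos: [564.8, 284.3, 38.4]
tool_rot: [-0.0, 0.997, 0.079, 0.0]
force: [-0.5, -0.6, 0.1]
6.825 [564.8 284.3  38.4] F [-0.5 -0.6  0.1] op 0.147 ff 0.0
shift [18.4  0.2  0.4] turn [-0.   -0.02  0.03]
```

View pics/s1.png

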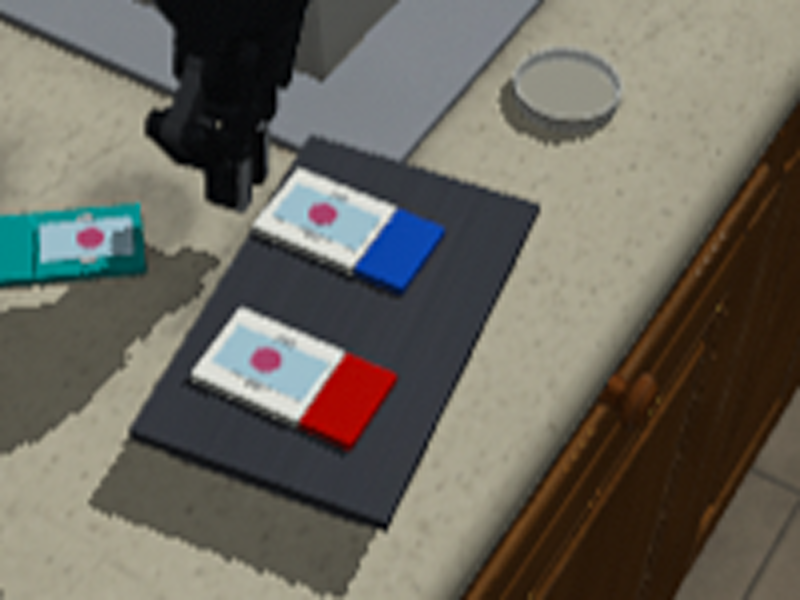

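The scene view shows the fingertips just behind the white end at (240,195), clear of the plate. Next I'll push 60 mm in small steps.

```bash
python3 -m handwheel '-3 0 0 0 0 0 -0.7;-6 0 0 0 0 0 -0.7;-9 0 0 0 0 0 -0.7;-12 0 0 0 0 0 -0.7;-15 0 0 0 0 0 -0.7' | sed -n 2,4p;python3 -m handwheel '-3 0 0 0 0 0 -0.7;-6 0 0 0 0 0 -0.7;-9 0 0 0 0 0 -0.7;-12 0 0 0 0 0 -0.7;-15 0 0 0 0 0 -0.7' | sed -n 2,4p
python3 -m handwheel '-3 0 0 0 0 0 -0.7;-6 0 0 0 0 0 -0.7;-9 0 0 0 0 0 -0.7;-12 0 0 0 0 0 -0.7;-15 0 0 0 0 0 -0.7' | sed -n 2,4p;python3 -m handwheel '-3 0 0 0 0 0 -0.7;-6 0 0 0 0 0 -0.7;-9 0 0 0 0 0 -0.7;-12 0 0 0 0 0 -0.7;-15 0 0 0 0 0 -0.7' | sed -n 2,4p
python3 -m handwheel '0 0 0 0 0 0 -0.7' | sed -n 2,4p; python3 g.py 583 287 38
python3 -c "
from h import *
from workcell import cams
import cv2
r=cams.snapshot('scene');cv2.imwrite('pics/s2.png',cv2.resize(r['img'][190:290,290:420],None,fx=6,fy=6,interpolation=cv2.INTER_CUBIC))"
```

```text
tcp_pos: [549.6, 281.9, 38.4]
tool_rot: [-0.0, 0.997, 0.079, 0.0]
force: [1.6, 0.2, -0.6]
tcp_pos: [534.8, 279.5, 38.3]
tool_rot: [-0.0, 0.997, 0.079, 0.0]
force: [0.6, 0.7, 0.9]
tcp_pos: [520.0, 277.2, 38.3]
tool_rot: [-0.0, 0.997, 0.079, 0.0]
force: [-0.3, -0.6, 0.6]
tcp_pos: [505.2, 274.8, 38.3]
tool_rot: [-0.0, 0.997, 0.079, 0.0]
force: [-0.4, -0.2, -1.0]
tcp_pos: [504.9, 274.8, 38.3]
tool_rot: [0.0, 0.997, 0.079, -0.0]
force: [-0.2, 0.1, -0.0]
9.5 [504.9 274.8  38.3] F [-0.2  0.1 -0. ] op 0.147 ff 0.0
shift [79.   0.2  0.2] turn [0.   0.04 0.04]
```

View pics/s2.png

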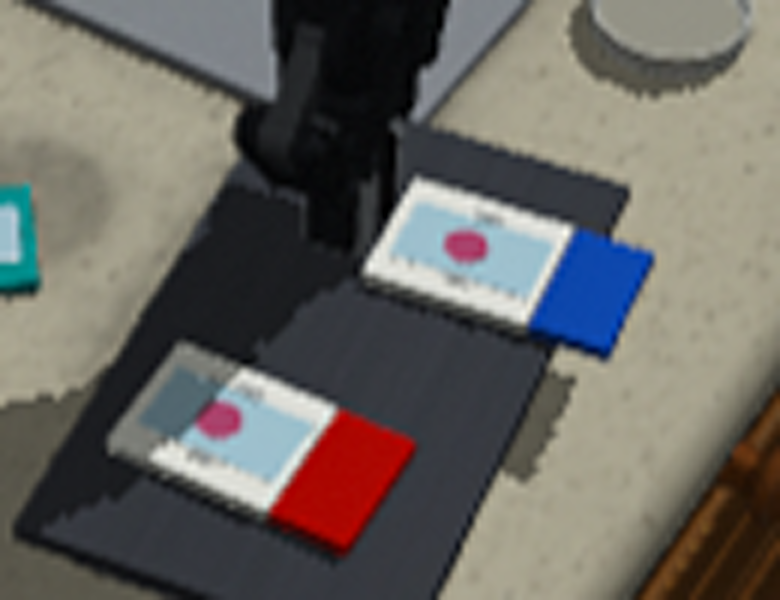

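The carrier has advanced and squared up. The line's top corners are at (575,226) and (532,331). Edge points on the stand are at (628,188), (551,350) and (440,597).

```bash
cat > sc.py <<'E'
from h import *
from workcell import cams
import sys,json
r=cams.snapshot('scene');e,M=campose(r);K=np.array(r['intrinsics'])
ox,oy,f=[float(v) for v in sys.argv[1:4]]
th=.157;ed=np.array([422.85,307.93]);Q=np.array([[np.cos(th),np.sin(th)],[-np.sin(th),np.cos(th)]])
for z,pts in json.loads(sys.argv[4]):
    for p in pts:
        w=pix2w(((p[0]+.5)/f-.5+ox,(p[1]+.5)/f-.5+oy),z,K,e,M);print(z,p,w[:2].round(1),'edge frame',(Q@(w[:2]-ed)).round(1))
E
python3 sc.py 290 190 6 '[[35,[[628,188],[551,350],[440,597]]],[41,[[575,226],[532,331],[410,178],[365,272],[652,255],[608,355]]]]'
```

```text
35 [628, 188] [441.5 212.5] edge frame [  3.5 -97.2]
35 [551, 350] [429.3 285.4] edge frame [  2.8 -23.3]
35 [440, 597] [411.3 382.3] edge frame [ 0.2 75.3]
41 [575, 226] [445.5 241.5] edge frame [ 12.  -69.2]
41 [532, 331] [435.6 286.6] edge frame [  9.3 -23. ]
41 [410, 178] [499.2 251.6] edge frame [ 66.6 -67.6]
41 [365, 272] [490.3 293.6] edge frame [ 64.4 -24.7]
41 [652, 255] [419.7 239.3] edge frame [-13.8 -67.3]
41 [608, 355] [412.  282.6] edge frame [-14.7 -23.3]
```

About 9 mm remains: pixel differences give 8.5–9.3 and the finger-face geometry gives about 10. I'll push 9 mm, back off, rise and look with the wrist camera.

```bash
python3 -m handwheel '-2 0 0 0 0 0 -0.7;-4 0 0 0 0 0 -0.7;-6 0 0 0 0 0 -0.7;-8 0 0 0 0 0 -0.7;-9 0 0 0 0 0 -0.7' | sed -n 2,4p;python3 -m handwheel '0 0 0 0 0 0 -0.7;0 0 0 0 0 0 -0.7;4 0 0 0 0 0 -0.7;10 0 0 0 0 0 -0.7;20 0 0 0 0 0 -0.7' | sed -n 2,4p
python3 -m handwheel '0 0 -15 0 0 0 -0.7;0 0 -45 0 0 0 -0.7;0 0 -90 0 0 0 -0.7;-40 0 -120 0 0 0 -0.7;-90 0 -120 0 0 0 -0.7' | sed -n 2,4p;python3 -m handwheel '-20 0 0 0 0 0 -0.7;-20 0 0 0 0 0 -0.7;-20 0 0 0 0 0 -0.7;-20 0 0 0 0 0 -0.7;-20 0 0 0 0 0 -0.7' | sed -n 1,4p
python3 -m handwheel '0 0 0 0 0 0 -0.7;0 0 0 0 0 0 -0.7;0 0 0 0 0 0 -0.7' | sed -n 1,4p
python3 -c "
from h import *
from workcell import bot,cams
import cv2
s=bot.state();r=cams.snapshot('wrist');cv2.imwrite('pics/w2.png',r['img'][0:330]);np.savez('w2.npz',K=r['intrinsics'],T=r['T_tool_cam'],p=s['tcp_pos'],q=s['tool_rot'])
"
```

```text
tcp_pos: [496.3, 273.4, 38.3]
tool_rot: [-0.0, 0.997, 0.079, -0.0]
force: [-0.7, -0.0, -0.6]
tcp_pos: [516.7, 276.7, 38.3]
tool_rot: [0.0, 0.997, 0.079, -0.0]
force: [0.1, -0.1, 0.2]
tcp_pos: [429.3, 263.1, 161.8]
tool_rot: [-0.001, 0.997, 0.078, 0.004]
force: [-0.9, 0.3, -0.3]
time_s: 12.1
tcp_pos: [408.5, 259.4, 158.2]
tool_rot: [-0.0, 0.997, 0.079, 0.0]
force: [-0.2, -0.1, 0.3]
time_s: 12.48
tcp_pos: [407.6, 259.3, 158.2]
tool_rot: [0.0, 0.997, 0.079, -0.0]
force: [-0.4, 0.5, 0.3]
```

View pics/w2.png

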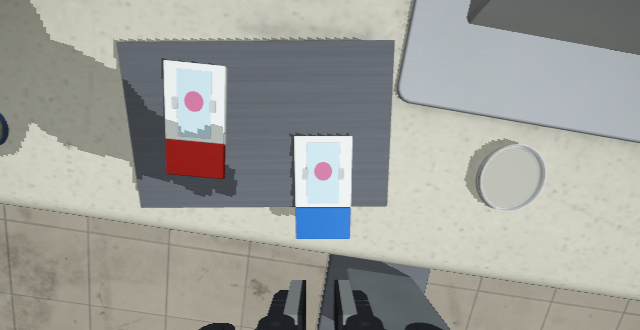

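Wrist view: the stand's front edge runs from (141,208) to (387,206), and the blue line from (296,207) to (350,208). The carrier looks square.

```bash
python3 w.py w2.npz '[[35,[[117,41],[394,40],[387,206.5],[141,208]]],[41,[[295,136],[352,136],[296,207],[350,207.5],[296,239],[350,239]]]]'
```

```text
35 [117, 41] [526.6 424.1] edge frame [120.6  98.5]
35 [394, 40] [558.5 228.3] edge frame [121.5 -99.9]
35 [387, 206.5] [440.3 208.1] edge frame [   1.6 -101.3]
35 [141, 208] [407.7 404.8] edge frame [ 0.1 98. ]
41 [295, 136] [482.2 288.7] edge frame [ 55.6 -28.2]
41 [352, 136] [488.9 246.5] edge frame [ 55.6 -71. ]
41 [296, 207] [429.2 280.5] edge frame [  2.  -28.1]
41 [350, 207.5] [435.6 238.2] edge frame [  1.7 -70.8]
41 [296, 239] [403.3 276.9] edge frame [-24.1 -27.6]
41 [350, 239] [410.2 233.6] edge frame [-24.1 -71.5]
```

The line is within about 1 mm of the edge, the carrier is square, and the robot is clear of everything, so I'm handing in.

```bash
python3 -c "
from workcell import workorder
print(workorder.sign_off())"
```

```text
the job is handed in; nothing more can be done
None
```

The job is handed in: the blue/white line measured within about 1 mm of the stand's front edge with the carrier square to it, it was only pushed, the arm never came near the red carrier, petri dish or dropper bottle, and no verdict came back.

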